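Seat a medal holder on the engraving block's locating pin and hold it home

ROBOT

A 6-joint arm with a two-finger parallel gripper is mounted at the origin on the work surface. World frame = base frame: x ahead of the robot, y to its left, z up, the work surface at z = 0. Lengths are in m, angles in rad, forces in N, time in s.
With the tool pointing down it reaches from about 0.35 to 0.975 m from the base axis. Payload 17.4 kg.
Tool frame: the origin (TCP) lies between the finger pads, 19 mm behind the fingertips; this is the grasp point; z points along the fingers, y is the line along which they close (so a half turn about z gives the same grasp; the last joint's range is limited). The gripper opens to 85 mm and grips with 20 to 120 N. Pads are 22 mm wide; open, the fingers measure 114 mm over their backs; the gripper's body (76 mm by 85 mm) begins 54 mm behind the grasp point. The pads swing forward as they close: fully open they stand 13 mm farther back than shut.
Start: joints at [-1.289, 0.116, 1.442, -0, 1.584, -0.038], TCP at [0.212, -0.641, 0.25] pointing down, gripper open.
Joint ranges: [-2.83, 2.83], [-0.83, 2.19], [0.07, 2.5], [-1.14, 4.28], [0.01, 3], [-2.97, 2.97]. Speed limits (rad/s): [1.89, 1.89, 2.22, 3.14, 3.14, 3.14].

INTERFACE

Orientations are given as a 3x3 rotation matrix whose columns are the frame's x, y, z axes.
In Python, from bench import telemetry, imaging, order gives the robot as it stands.
- The arm moves only by the tool drive_tool, never from a script. Its argument "series" is a list of rows, each an object of numbers: "x", "y", "z": the shift along the tool's x, y, z as a fraction of full scale; "rx", "ry", "rz": the turn, a rotation vector about the tool's x, y, z as a fraction of full scale; "jaw": the opening, from 0 (shut) to 1 (fully open). In form: [{"x": .., "y": .., "z": .., "rx": .., "ry": .., "rz": .., "jaw": ..}, ...]. A call has 1 to 12 rows; each row shifts and turns the commanded pose from where the row before left it, along the tool's axes as they then stand; what a row does not reach is not made up. Full scale, the value 1, is 4 cm for a shift and 0.12 rad for a turn. A row lasts 1/8 s, in which the tool goes at most 62.5 mm and 10.7 degrees, less where a joint would pass 70% of its speed; a pose out of reach is approached as far as the arm can. A call with a number of a shift or a turn outside -1 to 1 is refused whole. A call with a gripper value outside its range is refused whole. The fingers move at their own pace and stop on an object; "force" is the grip in N (left out, the last holds). Time passes only in rows, so rows that do not move let the fingers close. It gives the time, the measured TCP pose, the force, the opening and the grip force at its end, in the units of the state.
- telemetry.observe(): the state, without advancing time (a new reading comes with each control period).
- imaging.grab_frame(name): name is "scene" or "top" or "wrist"; returns the picture (420x560x3 uint8, blue, green, red); there is no depth.
- imaging.camera_params(name): a dict with "fx", "fy", "cx", "cy" (pixels), "position" and "attitude" of the camera in the world. Camera axes: x right, y up, looking along -z (the intrinsics and any distortion apply to the point x, -y, -z); pixel columns grow to the right and rows downward; lengths in m; the calibration is good to about 2 mm. A picture is of the moment at which its call begins: read the wrist's pose just before it. camera_params takes no time and is no camera call; for the wrist camera it gives the pose at the moment of the call.
- order.close_job(): hands the job in; it is judged then, once.
The state is a dict: "time_s": time; "qpos": joint angles; "joint_vel": joint speeds; "effort": joint torques, N m; "eef_pos": TCP position; "orientation": TCP orientation; "contact_force": force on the tool from outside, world axes, zero at the start; "torque": the same for the moment, N m; "width": finger opening in m; "grasp_force": force on a finger pad.
Only numpy, scipy, OpenCV 4.12 (cv2) and the standard library are available. Lean on these libraries where they do the work, as an engineer would, in place of code of your own. Each camera call takes 0.05 s, during which the arm holds its last target. There are 200 camera calls.

TASK

Take the round brass holder with the medal in its top, slide it about over the receiver on the engraving block until its bore drops onto the locating pin, then press it down against the spring collar until it sits fully home on the receiver's face. Finish while still gripping the holder and pressing it home (the springs lift it if you let go), so that I can tighten the clamp screw. Hold it by its brass side, never touching the medal, and leave everything else on the bench where it is.

Things in the scene. Friction and masses are not known exactly. Their poses are not given: they have to be found in the camera images.
- holder: the medal holder, to be seated: round brass cup 56 mm across on a steel foot 52 mm across, 32 mm high in all (foot up to 13 mm, brass above), 0.24 to 0.42 kg, upright on the bench, the only thing with a medal in its top. Origin: centre of its underside, z up; its yaw does not matter. In the middle of its underside, unseen, a blind bore 12.5 mm wide, 13 mm deep
- medal: the silver medal, 44 mm across, bedded in the top of the holder, 1.5 mm below its rim; part of the holder. Origin at the centre of its underside, 29 mm above the holder's underside. Fingers must keep off it
- block: the engraving block, a heavy ball vice 126 mm across that does not move: rubber ring, steel ball, two dark half-round jaws (114 mm across, their top 98 mm above the bench) and, clamped on the jaws, the receiver: a plain steel disc 56 mm across, 10 mm thick. Origin: centre of its underside on the bench, z up; its yaw varies and does not matter
- seat (a point): centre of the receiver's flat top face, 108 mm above the bench. The holder is fully home when its underside lies on this face, its origin at this point
- pin_top (a point): tip of the locating pin in the middle of the receiver, 119 mm above the bench: steel, 10 mm wide, 11 mm above the face, its top 3 mm tapering to 5 mm. Hidden once the holder is over it. A holder riding on the tip has its underside 11 mm above the face; it drops 7 mm onto the collar once bore and pin agree within about 1 mm
- collar (a joint): the brass spring collar (ejector) round the pin, 24 mm across. 0 m: up, its top 4 mm above the receiver's face; 0.004 m: pressed flush with the face. It takes 8 N to start it and 11 N to press it flush (the holder's weight, 2.4 to 4.1 N, helps); it springs back when let go
- spare_ring: a bystander: a bare open brass ring, 66 mm across, 48 mm hole, 18 mm high, no medal; origin at the centre of its underside
- pot_tall: a bystander: round amber glass pot with a red lid, 43 mm across, 66 mm high; origin at the centre of its underside
- pot_low: a bystander: the lower amber pot with a red lid, 45 mm across, 46 mm high; origin at the centre of its underside
- pot_steel: a bystander: round dark pot with a metal lid, 39 mm across, 58 mm high; origin at the centre of its underside
- graver: a bystander: hand graver lying along its x axis, 110 mm long, 18 mm high at its wooden mushroom handle; origin mid-length on the bench
- hex_key: a bystander: L-shaped hex key lying flat, 85 x 32 mm, 6 mm thick; origin mid-length of the long leg on the bench
- pin_vise: a bystander: aluminium pin vise lying along its x axis, 125 mm long, 17 mm thick; origin near mid-length on the bench

How it is judged:
By the outcome, as a careful person would: the job done as asked, in the order asked, and still so for the second after the job is handed in, while the arm keeps its last pose, push and grip.
It also fails if it takes over 42 s, if anything falls off the work surface, if the arm or the gripper's body presses on something with over 40 N, if the wrist force passes 120 N, or if a joint passes its speed limit or range.

## Working session

There is one attempt and no reset: what is moved stays moved. The work goes in short steps, Python scripts to look and compute and a tool call to move; the robot and the scene stay as the last step left them, time stands still between calls to the robot, and variables do not carry over. Pictures are saved under pics/ and viewed, at most 10 in all, crops included, and the job is handed in when it is done.

Besides the shell and the picture viewer there is one more tool, called after "Emit:" as name(argument=value, ...), one argument or row to a line, values as JSON. drive_tool: Moves the arm, as the interface text tells. Shift numbers are shares of 4 cm and turn numbers shares of 0.12 rad, none past 1 either way. Its arguments: {"type":"object","properties":{"series":{"type":"array"},"force":{"type":"number"}},"required":["series"]}

```bash
ls; mkdir -p pics; python3 - <<'E'
from bench import telemetry, imaging
import cv2
s=telemetry.observe();print(s)
for n in("scene","top","wrist"):
    p=imaging.camera_params(n);print(n,p);im=imaging.grab_frame(n);cv2.imwrite(f"pics/{n}0.png",im)
E
```

```text
pics
{'time_s': 0.0, 'qpos': array([-1.28879527e+00,  1.16513692e-01,  1.44226877e+00,  4.49311318e-06,
        1.58401165e+00, -3.77857133e-02]), 'joint_vel': array([ 0.00011931,  0.00152684, -0.00099788, -0.00101616,  0.00010763,
       -0.00028135]), 'effort': array([ 4.67029517e-03, -7.31981206e+01, -6.32494497e+01,  2.03654531e-05,
        6.17991260e-03,  2.10343887e-05]), 'eef_pos': array([ 0.21215023, -0.64061496,  0.2492413 ]), 'orientation': array([[ 9.49302463e-01,  3.14363999e-01, -3.30025415e-04],
       [ 3.14364169e-01, -9.49301762e-01,  1.15525500e-03],
       [ 4.98768750e-05, -1.20043459e-03, -9.99999278e-01]]), 'contact_force': array([0.45576992, 0.66966586, 0.07969061]), 'torque': array([-0.04897954,  0.00686474,  0.00698356]), 'grasp_force': 0.0, 'width': 0.08556378868953335}
scene {'fx': 472.9154871351302, 'fy': 472.9154871351302, 'cx': 281.7692217338545, 'cy': 210.18811876160103, 'position': array([ 1.06251497, -0.24205228,  0.92580239]), 'attitude': array([[ 0.52902922, -0.70731285,  0.46886738],
       [ 0.84854976,  0.43469488, -0.30166813],
       [ 0.00955949,  0.55744856,  0.83015644]])}
top {'fx': 527.8863261514066, 'fy': 527.8863261514066, 'cx': 282.7620459443084, 'cy': 210.11098644161177, 'position': array([0.44214845, 0.08173457, 1.13306696]), 'attitude': array([[ 0.02665856,  0.98681891, -0.15961754],
       [-0.99927672,  0.03063833,  0.02252387],
       [ 0.02711739,  0.15890164,  0.98692194]])}
wrist {'fx': 296.96941553760695, 'fy': 296.96941553760695, 'cx': 284.2510697046736, 'cy': 208.92660850775454, 'position': array([ 0.28560075, -0.61509645,  0.37240641]), 'attitude': array([[ 0.31381325,  0.90418325,  0.28978249],
       [-0.94948299,  0.29942322,  0.09395627],
       [-0.00181392, -0.30462827,  0.95246959]])}
```

View pics/top0.png

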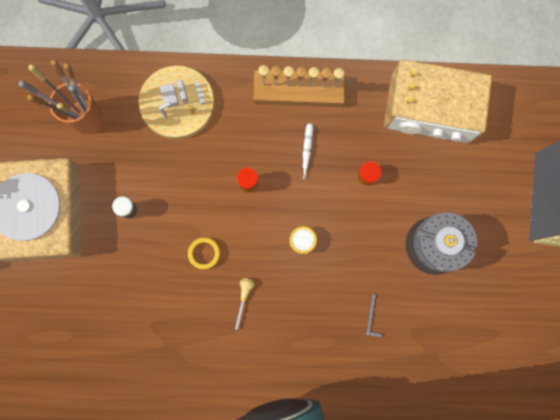

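View pics/scene0.png

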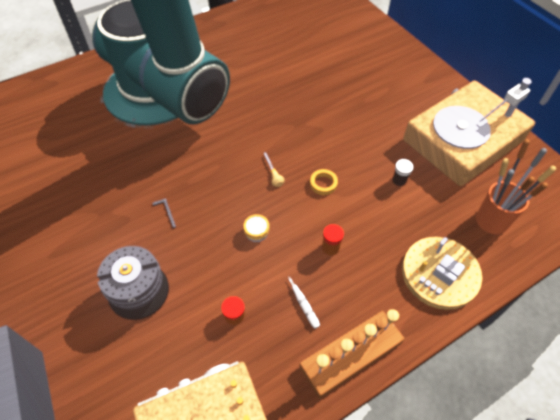

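Top view: holder with medal at about (303,240), receiver with its brass collar at (450,241), ring at (204,253), pots at (248,178), (370,172), (123,207). The scene view shows the holder at (257,227) and the receiver at (127,269).

```bash
cat > h.py <<'E'
import numpy as np, cv2
from bench import telemetry, imaging
def ray(p,u,v):
    d=np.array([(u-p['cx'])/p['fx'],-(v-p['cy'])/p['fy'],-1.]); return p['position'],p['attitude']@d
def onz(p,u,v,z):
    o,d=ray(p,u,v); return o+d*(z-o[2])/d[2]
def px(p,P):
    c=p['attitude'].T@(np.asarray(P)-p['position']); return p['cx']+p['fx']*c[0]/-c[2], p['cy']-p['fy']*c[1]/-c[2]
def cross(a,b):
    (o1,d1),(o2,d2)=a,b; t=np.linalg.lstsq(np.c_[d1,-d2],o2-o1,rcond=None)[0]
    return o1+d1*t[0],o2+d2*t[1]
def blob(im,seed,r,lo,hi):
    m=cv2.inRange(cv2.cvtColor(im,cv2.COLOR_BGR2HSV),lo,hi)
    k=np.zeros_like(m);cv2.circle(k,seed,r,255,-1);m&=k
    cs=cv2.findContours(m,cv2.RETR_EXTERNAL,cv2.CHAIN_APPROX_NONE)[0]
    c=max(cs,key=cv2.contourArea); return c,cv2.fitEllipse(cv2.convexHull(c))
E
python3 - <<'E'
from h import *
pt,ps=[imaging.camera_params(n) for n in("top","scene")]
top,sc=cv2.imread("pics/top0.png"),cv2.imread("pics/scene0.png")
for nm,a,z in(("holder",(303,240),.032),("recv",(450,241),.108),("ring",(204,253),.018),("red1",(248,178),.066),("red2",(370,172),.046),("steel",(123,207),.058),("graver",(245,290),.015),("vise",(308,150),.015),("hex",(371,315),.006)):
    print(nm,onz(pt,*a,z).round(4))
for nm,im,p,s,z in(("top",top,pt,(303,240),.032),("scene",sc,ps,(257,225),.032)):
    c,e=blob(im,s,22,(10,60,130),(40,255,255)); print(nm,e,onz(p,*e[0],z).round(4))
for nm,im,p,s,z in(("top",top,pt,(450,241),.112),("scene",sc,ps,(127,269),.112)):
    c,e=blob(im,s,9,(10,80,100),(40,255,255)); print(nm,e,onz(p,*e[0],z).round(4))
print(cross(ray(pt,450.5,240.5),ray(ps,126.5,269)))
print(px(pt,[0.21,-.64,.25]))
E
```

```text
holder [0.5581 0.0125 0.032 ]
recv [ 0.5567 -0.2721  0.108 ]
ring [0.526  0.2196 0.018 ]
red1 [0.6796 0.1309 0.066 ]
red2 [ 0.7055 -0.1259  0.046 ]
steel [0.6123 0.3846 0.058 ]
graver [0.4514 0.1307 0.015 ]
vise [0.7579 0.0045 0.015 ]
hex [ 0.4066 -0.1357  0.006 ]
top ((302.95318603515625, 240.01943969726562), (43.708614349365234, 43.883338928222656), 160.57640075683594) [0.5581 0.0126 0.032 ]
scene ((260.10406494140625, 223.88438415527344), (36.44643020629883, 39.976131439208984), 133.7918701171875) [0.5636 0.0221 0.032 ]
top ((450.06719970703125, 240.12013244628906), (11.648823738098145, 12.175694465637207), 104.07744598388672) [ 0.5579 -0.2709  0.112 ]
scene ((125.48866271972656, 269.1114501953125), (9.430389404296875, 12.63759708404541), 60.20996856689453) [ 0.5617 -0.2717  0.112 ]
(array([ 0.55773686, -0.27331146,  0.10738185]), array([ 0.55907853, -0.27018286,  0.10645007]))
(np.float64(711.5876483623326), np.float64(453.0572572628828))
```

View pics/wrist0.png

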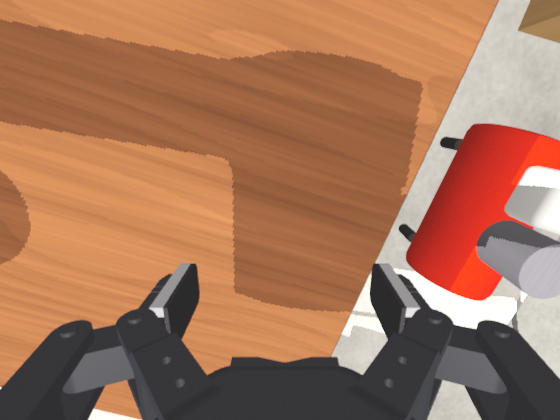

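Wrist view: bare bench, no objects yet; pads near rows 270–290. Turning square with the world and flying over the block.

Emit:
drive_tool(
  series=[
    {"rz": 0.89},
    {"rz": 0.89},
    {"rz": 0.89},
    {"x": 0.96,"y": -1},
    {"x": 0.96,"y": -1},
    {"x": 0.96,"y": -1},
    {"x": 0.96,"y": -1},
    {"x": 0.96,"y": -1},
    {"x": 0.96,"y": -1},
    {"x": 0.96,"y": -1},
    {"x": 0.96,"y": -1},
    {"x": 0.96,"y": -1},
  ],
)

```text
schema error: expected keys x, y, z, rx, ry, rz, jaw
```

```bash
python3 - <<'E'
from h import *
s=telemetry.observe();print(s['time_s'],s['eef_pos'],s['joint_vel'].round(3),s['orientation'].round(3),s['qpos'].round(3))
for i in range(3): im=imaging.grab_frame("wrist")
s=telemetry.observe();p=imaging.camera_params("wrist")
print(s['eef_pos'],p['position'],s['contact_force'])
np.save("pics/p1.npy",p,allow_pickle=True);im=imaging.grab_frame("wrist");cv2.imwrite("pics/w1.png",im)
E
```

```text
0.15 [ 0.21214938 -0.6406407   0.24942678] [-0.    -0.001 -0.001 -0.001  0.001 -0.   ] [[ 0.949  0.314 -0.   ]
 [ 0.314 -0.949  0.001]
 [ 0.    -0.001 -1.   ]] [-1.289  0.116  1.442 -0.     1.584 -0.038]
[ 0.21218458 -0.64074353  0.24977315] [ 0.28560692 -0.61511742  0.37282829] [-0.40829348  0.40774947 -0.56409007]
```

View pics/w1.png

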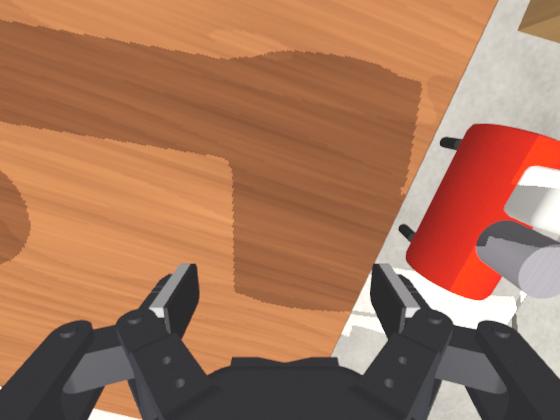

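The move was refused (all keys are required), so the view is unchanged. Resending it in full.

Emit:
drive_tool(
  series=[
    {"x": 0,"y": 0,"z": 0,"rx": 0,"ry": 0,"rz": 0.89,"jaw": 1},
    {"x": 0,"y": 0,"z": 0,"rx": 0,"ry": 0,"rz": 0.89,"jaw": 1},
    {"x": 0,"y": 0,"z": 0,"rx": 0,"ry": 0,"rz": 0.89,"jaw": 1},
    {"x": 0.96,"y": -1,"z": 0,"rx": 0,"ry": 0,"rz": 0,"jaw": 1},
    {"x": 0.96,"y": -1,"z": 0,"rx": 0,"ry": 0,"rz": 0,"jaw": 1},
    {"x": 0.96,"y": -1,"z": 0,"rx": 0,"ry": 0,"rz": 0,"jaw": 1},
    {"x": 0.96,"y": -1,"z": 0,"rx": 0,"ry": 0,"rz": 0,"jaw": 1},
    {"x": 0.96,"y": -1,"z": 0,"rx": 0,"ry": 0,"rz": 0,"jaw": 1},
    {"x": 0.96,"y": -1,"z": 0,"rx": 0,"ry": 0,"rz": 0,"jaw": 1},
    {"x": 0.96,"y": -1,"z": 0,"rx": 0,"ry": 0,"rz": 0,"jaw": 1},
    {"x": 0.96,"y": -1,"z": 0,"rx": 0,"ry": 0,"rz": 0,"jaw": 1},
    {"x": 0.96,"y": -1,"z": 0,"rx": 0,"ry": 0,"rz": 0,"jaw": 1},
  ],
)

```text
time_s: 1.85
eef_pos: [0.5591, -0.2795, 0.2502]
orientation: [[1.0, -0.001, 0.0], [-0.001, -1.0, -0.0], [0.0, 0.0, -1.0]]
contact_force: [-0.5, -0.3, -0.3]
width: 0.0852
grasp_force: 0.0
```

```bash
python3 - <<'E'
from h import *
for i in range(2): im=imaging.grab_frame("wrist")
p=imaging.camera_params("wrist");im=imaging.grab_frame("wrist");cv2.imwrite("pics/w2.png",im)
np.save("pics/p2.npy",p,allow_pickle=True)
print(telemetry.observe()['eef_pos'],p)
for P in([.558,-.272,.108],[.558,-.272,.112],[.558,-.272,.119]): print(px(p,P))
E
```

```text
[ 0.55925132 -0.27915951  0.24969574] {'fx': 296.96941553760695, 'fy': 296.96941553760695, 'cx': 284.2510697046736, 'cy': 208.92660850775454, 'position': array([ 0.63790837, -0.27615578,  0.37281566]), 'attitude': array([[ 2.77205675e-03,  9.52480407e-01,  3.04587244e-01],
       [-9.99994969e-01,  3.11002660e-03, -6.24440457e-04],
       [-1.54204173e-03, -3.04583980e-01,  9.52484237e-01]])}
(np.float64(279.9894873061622), np.float64(204.02994448394548))
(np.float64(279.9232465766267), np.float64(205.28799884718282))
(np.float64(279.8027610067232), np.float64(207.57627975814444))
```

View pics/w2.png

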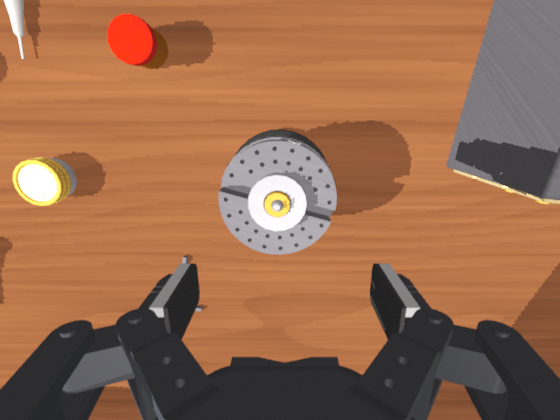

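Wrist view: block near the centre, white receiver at about (277,204), brass collar and pin at (277,205), holder at the left (42,182).

```bash
python3 - <<'E'
from h import *
p=np.load("pics/p2.npy",allow_pickle=True).item();im=cv2.imread("pics/w2.png")
for nm,s,r,lo,hi,z in(("recv",(277,204),38,(0,0,200),(180,40,255),.108),("collar",(277,205),20,(15,100,100),(40,255,255),.112),("tip",(277,205),7,(0,0,0),(180,60,255),.119)):
    c,e=blob(im,s,r,lo,hi);P=onz(p,*e[0],z)
    print(nm,np.round(e[0],1),np.round(e[1],1),P.round(4),"dia mm",np.array(e[1])/297*np.linalg.norm(P-p['position'])*1000)
E
```

```text
recv [276.7 202.8] [56.3 58.7] [ 0.5591 -0.2689  0.108 ] dia mm [52.40080162 54.57758071]
collar [276.7 203.7] [25.4 26.1] [ 0.5595 -0.2691  0.112 ] dia mm [23.31224342 23.89809972]
tip [276.6 205.2] [10.6 10.9] [ 0.5602 -0.2692  0.119 ] dia mm [9.50042301 9.7498902 ]
```

Emit:
drive_tool(
  series=[
    {"x": 0,"y": -1,"z": 0.3,"rx": 0,"ry": 0,"rz": 0,"jaw": 1},
    {"x": 0,"y": -1,"z": 0.3,"rx": 0,"ry": 0,"rz": 0,"jaw": 1},
    {"x": 0,"y": -1,"z": 0.3,"rx": 0,"ry": 0,"rz": 0,"jaw": 1},
    {"x": 0,"y": -1,"z": 0.3,"rx": 0,"ry": 0,"rz": 0,"jaw": 1},
    {"x": 0,"y": -1,"z": 0.3,"rx": 0,"ry": 0,"rz": 0,"jaw": 1},
    {"x": 0,"y": -1,"z": 0.3,"rx": 0,"ry": 0,"rz": 0,"jaw": 1},
    {"x": 0,"y": -1,"z": 0,"rx": 0,"ry": 0,"rz": 0,"jaw": 1},
    {"x": 0,"y": 0,"z": 0,"rx": 0,"ry": 0,"rz": 0,"jaw": 1},
  ],
)

```text
time_s: 3.0
eef_pos: [0.5579, 0.0, 0.1781]
orientation: [[1.0, 0.001, 0.0], [0.001, -1.0, 0.0], [0.0, -0.0, -1.0]]
contact_force: [-0.0, -0.6, 0.4]
width: 0.0857
grasp_force: 0.0
```

```bash
python3 - <<'E'
from h import *
im=imaging.grab_frame("wrist")
p=imaging.camera_params("wrist");im=imaging.grab_frame("wrist");cv2.imwrite("pics/w3.png",im)
np.save("pics/p3.npy",p,allow_pickle=True)
print(telemetry.observe()['eef_pos'],p['position'])
s=tuple(int(v) for v in px(p,[.558,.0125,.032]));print(s)
for nm,lo,hi,z in(("brass",(15,90,100),(40,255,255),.032),("medal",(0,0,190),(180,50,255),.0305)):
    c,e=blob(im,s,55,lo,hi);P=onz(p,*e[0],z)
    print(nm,np.round(e[0],1),np.round(e[1],1),P.round(4),"dia mm",np.array(e[1])/297*np.linalg.norm(P-p['position'])*1000)
E
```

```text
[ 0.5580595  -0.00172714  0.17816213] [6.35326101e-01 1.76502386e-04 3.01216678e-01]
(271, 200)
brass [268.1 195.7] [60.  60.9] [0.5622 0.0154 0.032 ] dia mm [56.4792614  57.32263933]
medal [268.1 197.2] [44.6 46.3] [0.5604 0.0155 0.0305] dia mm [42.28494915 43.81170104]
```

View pics/w3.png

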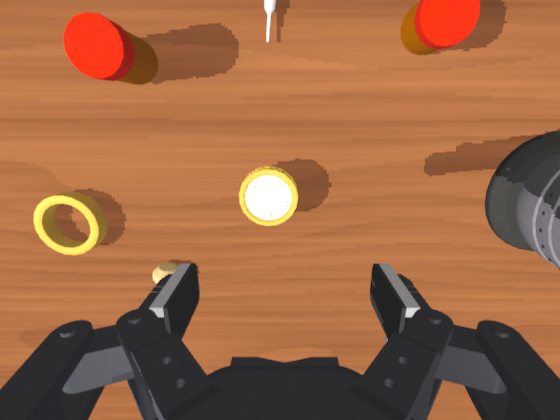

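Holder near (268,197), medal inside; sizes agree (57 mm and 43 mm). Lowering over it.

Emit:
drive_tool(
  series=[
    {"x": 0.06,"y": -0.41,"z": 0.5,"rx": 0,"ry": 0,"rz": 0,"jaw": 1},
    {"x": 0,"y": 0,"z": 1,"rx": 0,"ry": 0,"rz": 0,"jaw": 1},
    {"x": 0,"y": 0,"z": 0.8,"rx": 0,"ry": 0,"rz": 0,"jaw": 1},
    {"x": 0,"y": 0,"z": 0,"rx": 0,"ry": 0,"rz": 0,"jaw": 1},
    {"x": 0,"y": 0,"z": 0,"rx": 0,"ry": 0,"rz": 0,"jaw": 1},
  ],
)

```text
time_s: 3.72
eef_pos: [0.561, 0.0152, 0.0869]
orientation: [[1.0, -0.001, 0.001], [-0.001, -1.0, -0.0], [0.001, 0.0, -1.0]]
contact_force: [0.2, -0.8, 1.5]
width: 0.0856
grasp_force: 0.0
```

```bash
python3 - <<'E'
from h import *
E=[]
for i in range(3):
    p=imaging.camera_params("wrist");E.append(telemetry.observe()['eef_pos']);im=imaging.grab_frame("wrist")
    s=tuple(int(v) for v in px(p,[.56,.015,.032]))
    c,e=blob(im,s,60,(0,0,190),(180,50,255));P=onz(p,*e[0],.0305)
    print(E[-1],p['position'],np.round(e[0],1),np.round(e[1],1),P.round(4))
cv2.imwrite("pics/w4.png",im)
E
```

```text
[0.56101705 0.01521697 0.0868894 ] [0.63827819 0.01631613 0.21001359] [285.8 238.3] [61.5 66.2] [0.5607 0.0156 0.0305]
[0.56125707 0.01523471 0.08739725] [0.63839665 0.01635967 0.2105783 ] [285.8 238.4] [61.3 66.1] [0.5607 0.0155 0.0305]
[0.56126957 0.01529597 0.08747754] [0.63839919 0.01640154 0.21073518] [285.9 238.4] [61.3 66. ] [0.5607 0.0155 0.0305]
```

View pics/w4.png

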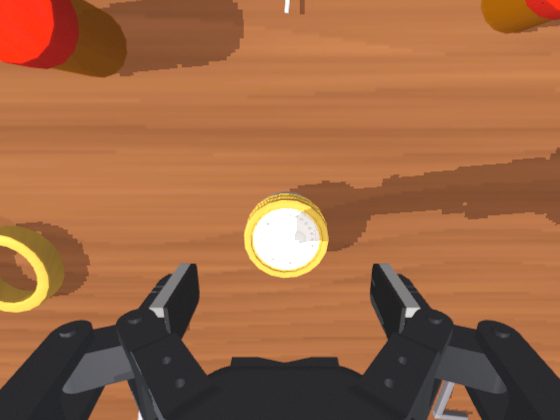

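The medal is centred between the fingers at (286,238), measured again at (0.5607, 0.0155). Descending and gripping.

Emit:
drive_tool(
  series=[
    {"x": 0,"y": 0,"z": 0.7,"rx": 0,"ry": 0,"rz": 0,"jaw": 1},
    {"x": 0,"y": 0,"z": 0.6,"rx": 0,"ry": 0,"rz": 0,"jaw": 1},
    {"x": 0,"y": 0,"z": 0.13,"rx": 0,"ry": 0,"rz": 0,"jaw": 1},
    {"x": 0,"y": 0,"z": 0,"rx": 0,"ry": 0,"rz": 0,"jaw": 0.5},
    {"x": 0,"y": 0,"z": 0,"rx": 0,"ry": 0,"rz": 0,"jaw": 0.4},
    {"x": 0,"y": 0,"z": 0,"rx": 0,"ry": 0,"rz": 0,"jaw": 0.4},
    {"x": 0,"y": 0,"z": 0,"rx": 0,"ry": 0,"rz": 0,"jaw": 0.4},
    {"x": 0,"y": 0,"z": 0,"rx": 0,"ry": 0,"rz": 0,"jaw": 0.4},
  ],
  force=70,
)

```text
time_s: 4.88
eef_pos: [0.5615, 0.0153, 0.0308]
orientation: [[1.0, -0.001, 0.003], [-0.001, -1.0, -0.0], [0.003, 0.0, -1.0]]
contact_force: [-2.8, -0.4, 6.9]
width: 0.0537
grasp_force: 75.0
```

Emit:
drive_tool(
  series=[
    {"x": 0,"y": 0,"z": -0.2,"rx": 0,"ry": 0,"rz": 0,"jaw": 0.4},
    {"x": 0,"y": 0,"z": -0.5,"rx": 0,"ry": 0,"rz": 0,"jaw": 0.4},
    {"x": 0,"y": 0,"z": -0.5,"rx": 0,"ry": 0,"rz": 0,"jaw": 0.4},
    {"x": 0,"y": 0,"z": 0,"rx": 0,"ry": 0,"rz": 0,"jaw": 0.4},
  ],
)

```text
time_s: 5.38
eef_pos: [0.5617, 0.0154, 0.0795]
orientation: [[1.0, -0.001, 0.004], [-0.001, -1.0, -0.0], [0.004, 0.0, -1.0]]
contact_force: [0.3, 0.1, -3.7]
width: 0.0538
grasp_force: 74.6
```

```bash
python3 - <<'E'
from h import *
for i in range(2):
    p=imaging.camera_params("wrist");s=telemetry.observe();im=imaging.grab_frame("wrist")
print(s['eef_pos'],p['position'],s['contact_force'],s['torque'],s['width'])
c,e=blob(im,(284,285),80,(0,0,190),(180,50,255));print(e)
z=s['eef_pos'][2]
for h in(0,-.003,-.006): print(onz(p,*e[0],z+h)-s['eef_pos'])
cv2.imwrite("pics/w5.png",im)
E
```

```text
[0.56101615 0.01540854 0.07795172] [0.63816431 0.01654395 0.20119787] [ 0.14313533  0.64574753 -4.85405479] [ 0.02467401 -0.02078658 -0.04720575] 0.054110637975167984
((284.3204650878906, 284.79052734375), (79.92304229736328, 90.64441680908203), 90.0625991821289)
[0.00023129 0.00125927 0.        ]
[-0.00164098  0.00126229 -0.003     ]
[-0.00351325  0.0012653  -0.006     ]
```

View pics/w5.png

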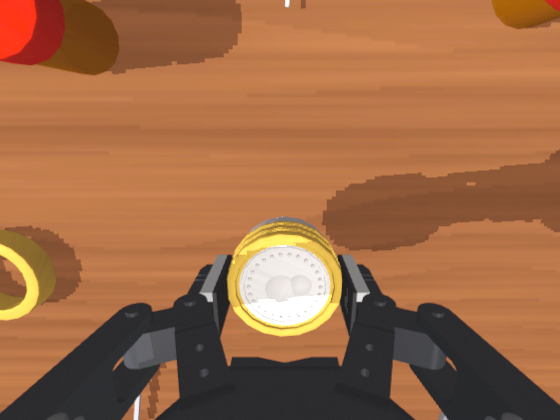

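The holder is lifted, gripped on the brass rim, with the medal clear of the pads. Carrying it to just in front of the block to see the pin beside it.

Emit:
drive_tool(
  series=[
    {"x": -0.4,"y": 0,"z": -0.8,"rx": 0,"ry": 0,"rz": 0,"jaw": 0.4},
    {"x": -0.4,"y": 0.3,"z": -0.9,"rx": 0,"ry": 0,"rz": 0,"jaw": 0.4},
    {"x": -0.4,"y": 0.8,"z": -0.8,"rx": 0,"ry": 0,"rz": 0,"jaw": 0.4},
    {"x": -0.4,"y": 1,"z": 0,"rx": 0,"ry": 0,"rz": 0,"jaw": 0.4},
    {"x": -0.4,"y": 1,"z": 0,"rx": 0,"ry": 0,"rz": 0,"jaw": 0.4},
    {"x": 0,"y": 1,"z": 0,"rx": 0,"ry": 0,"rz": 0,"jaw": 0.4},
    {"x": 0,"y": 1,"z": 0,"rx": 0,"ry": 0,"rz": 0,"jaw": 0.4},
    {"x": 0,"y": 1,"z": 0,"rx": 0,"ry": 0,"rz": 0,"jaw": 0.4},
    {"x": 0,"y": 0.8,"z": 0,"rx": 0,"ry": 0,"rz": 0,"jaw": 0.4},
    {"x": 0,"y": 0.2,"z": 0,"rx": 0,"ry": 0,"rz": 0,"jaw": 0.4},
    {"x": 0,"y": 0,"z": 0,"rx": 0,"ry": 0,"rz": 0,"jaw": 0.4},
    {"x": 0,"y": 0,"z": 0,"rx": 0,"ry": 0,"rz": 0,"jaw": 0.4},
  ],
)

```text
time_s: 6.98
eef_pos: [0.4805, -0.2677, 0.1766]
orientation: [[1.0, 0.0, -0.0], [0.0, -1.0, 0.0], [-0.0, -0.0, -1.0]]
contact_force: [0.8, 0.1, -3.6]
width: 0.0539
grasp_force: 75.8
```

```bash
python3 - <<'E'
from h import *
for i in range(4):
    p=imaging.camera_params("wrist");s=telemetry.observe();im=imaging.grab_frame("wrist")
    t=s['eef_pos'];q=s['time_s']
    try:
        c,e=blob(im,(284,285),80,(0,0,190),(180,50,255));M=onz(p,*e[0],t[2])
        u=tuple(int(v) for v in px(p,[.5597,-.269,.112]))
        c,f=blob(im,u,30,(15,100,100),(40,255,255));C=onz(p,*f[0],.112)
        c,g=blob(im,tuple(int(v) for v in f[0]),9,(0,0,0),(180,60,255));T=onz(p,*g[0],.119)
        print(q,t.round(4),p['position'].round(4),"medal",np.round(e[0],1),M.round(4),"collar",np.round(f[0],1),np.round(f[1],1),C.round(4),"tip",T.round(4),"diff",(C-M)[:2].round(4))
    except Exception as x: print(x)
print(s['orientation'].round(4).tolist(),p['attitude'].round(4).tolist(),s['contact_force'],s['width'])
cv2.imwrite("pics/w6.png",im)
E
```

```text
6.975 [ 0.4805 -0.2677  0.1766] [ 0.5578 -0.2666  0.2996] medal [284.4 284.7] [ 0.4807 -0.2665  0.1766] collar [288.8 112.8] [39.4 41.4] [ 0.5584 -0.2691  0.112 ] tip [ 0.5584 -0.2689  0.119 ] diff [ 0.0777 -0.0026]
7.025 [ 0.4805 -0.2677  0.1767] [ 0.5579 -0.2665  0.2998] medal [284.4 284.7] [ 0.4808 -0.2665  0.1767] collar [288.8 112.9] [39.3 41.3] [ 0.5584 -0.2691  0.112 ] tip [ 0.5584 -0.2689  0.119 ] diff [ 0.0777 -0.0026]
7.075 [ 0.4805 -0.2678  0.1768] [ 0.5579 -0.2665  0.2999] medal [284.4 284.7] [ 0.4808 -0.2665  0.1768] collar [288.6 112.9] [39.3 41.2] [ 0.5584 -0.2691  0.112 ] tip [ 0.5584 -0.2689  0.119 ] diff [ 0.0776 -0.0025]
7.125 [ 0.4805 -0.2678  0.1769] [ 0.5579 -0.2666  0.3   ] medal [284.4 284.7] [ 0.4808 -0.2666  0.1769] collar [288.5 113. ] [39.5 41.2] [ 0.5584 -0.2691  0.112 ] tip [ 0.5583 -0.269   0.119 ] diff [ 0.0776 -0.0025]
[[1.0, 0.0003, 0.0001], [0.0003, -1.0, 0.0], [0.0001, -0.0, -1.0]] [[-0.0003, 0.9524, 0.3047], [-1.0, -0.0001, -0.0006], [-0.0005, -0.3047, 0.9524]] [-0.73292104 -0.45411948 -3.94488854] 0.053592166084195036
```

View pics/w6.png

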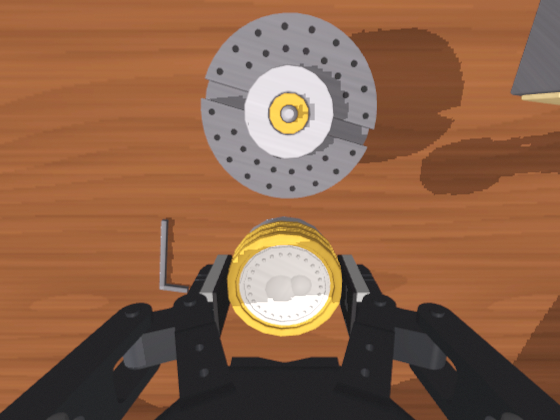

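Same picture shows medal (284,285) and pin/collar (288.5,113): the holder must go +77.6 mm in x, −2.5 mm in y. Moving over and lowering to just above the tip.

Emit:
drive_tool(
  series=[
    {"x": 0.7,"y": 0.06,"z": 0,"rx": 0,"ry": 0,"rz": 0,"jaw": 0.4},
    {"x": 0.7,"y": 0,"z": 0,"rx": 0,"ry": 0,"rz": 0,"jaw": 0.4},
    {"x": 0.54,"y": 0,"z": 0,"rx": 0,"ry": 0,"rz": 0,"jaw": 0.4},
    {"x": 0,"y": 0,"z": 0.3,"rx": 0,"ry": 0,"rz": 0,"jaw": 0.4},
    {"x": 0,"y": 0,"z": 0.3,"rx": 0,"ry": 0,"rz": 0,"jaw": 0.4},
    {"x": 0,"y": 0,"z": 0,"rx": 0,"ry": 0,"rz": 0,"jaw": 0.4},
    {"x": 0,"y": 0,"z": 0,"rx": 0,"ry": 0,"rz": 0,"jaw": 0.4},
  ],
)

```text
time_s: 8.05
eef_pos: [0.5577, -0.2711, 0.1531]
orientation: [[1.0, -0.001, 0.0], [-0.001, -1.0, -0.0], [0.0, 0.0, -1.0]]
contact_force: [0.2, 0.1, -4.4]
width: 0.054
grasp_force: 75.9
```

Emit:
drive_tool(
  series=[
    {"x": 0,"y": 0,"z": 0.05,"rx": 0,"ry": 0,"rz": 0,"jaw": 0.4},
    {"x": 0,"y": 0,"z": 0,"rx": 0,"ry": 0,"rz": 0,"jaw": 0.4},
    {"x": 0,"y": 0,"z": 0,"rx": 0,"ry": 0,"rz": 0,"jaw": 0.4},
  ],
)

```text
time_s: 8.43
eef_pos: [0.558, -0.271, 0.151]
orientation: [[1.0, -0.001, 0.0], [-0.001, -1.0, -0.0], [0.0, 0.0, -1.0]]
contact_force: [-0.7, -0.5, -3.8]
width: 0.0546
grasp_force: 75.9
```

Emit:
drive_tool(
  series=[
    {"x": 0,"y": 0,"z": 0.05,"rx": 0,"ry": 0,"rz": 0,"jaw": 0.4},
    {"x": 0,"y": 0,"z": 0,"rx": 0,"ry": 0,"rz": 0,"jaw": 0.4},
    {"x": 0,"y": 0,"z": 0,"rx": 0,"ry": 0,"rz": 0,"jaw": 0.4},
  ],
)

```text
time_s: 8.8
eef_pos: [0.558, -0.271, 0.1488]
orientation: [[1.0, -0.001, -0.0], [-0.001, -1.0, 0.0], [-0.0, -0.0, -1.0]]
contact_force: [0.6, 0.4, -3.5]
width: 0.0538
grasp_force: 75.9
```

Emit:
drive_tool(
  series=[
    {"x": 0,"y": 0,"z": 0.05,"rx": 0,"ry": 0,"rz": 0,"jaw": 0.4},
    {"x": 0,"y": 0,"z": 0,"rx": 0,"ry": 0,"rz": 0,"jaw": 0.4},
    {"x": 0,"y": 0,"z": 0,"rx": 0,"ry": 0,"rz": 0,"jaw": 0.4},
  ],
)

```text
time_s: 9.18
eef_pos: [0.5581, -0.271, 0.1468]
orientation: [[1.0, -0.001, 0.0], [-0.001, -1.0, 0.0], [0.0, -0.0, -1.0]]
contact_force: [1.0, -0.0, -3.9]
width: 0.0538
grasp_force: 75.9
```

Emit:
drive_tool(
  series=[
    {"x": 0,"y": 0,"z": 0.025,"rx": 0,"ry": 0,"rz": 0,"jaw": 0.4},
    {"x": 0,"y": 0,"z": 0,"rx": 0,"ry": 0,"rz": 0,"jaw": 0.4},
    {"x": 0,"y": 0,"z": 0,"rx": 0,"ry": 0,"rz": 0,"jaw": 0.4},
  ],
)

```text
time_s: 9.55
eef_pos: [0.5581, -0.271, 0.1458]
orientation: [[1.0, -0.001, 0.0], [-0.001, -1.0, 0.0], [0.0, -0.0, -1.0]]
contact_force: [1.8, 1.4, -3.9]
width: 0.0541
grasp_force: 75.9
```

The underside is below the tip level with no vertical force: the bore has found the pin. A slight lateral force, so I comply in +x/+y and continue.

Emit:
drive_tool(
  series=[
    {"x": 0.01,"y": -0.01,"z": 0.02,"rx": 0,"ry": 0,"rz": 0,"jaw": 0.4},
    {"x": 0,"y": 0,"z": 0.02,"rx": 0,"ry": 0,"rz": 0,"jaw": 0.4},
    {"x": 0,"y": 0,"z": 0,"rx": 0,"ry": 0,"rz": 0,"jaw": 0.4},
    {"x": 0,"y": 0,"z": 0,"rx": 0,"ry": 0,"rz": 0,"jaw": 0.4},
  ],
)

```text
time_s: 10.05
eef_pos: [0.5584, -0.2706, 0.1441]
orientation: [[1.0, -0.001, -0.0], [-0.001, -1.0, 0.0], [-0.0, -0.0, -1.0]]
contact_force: [0.1, -0.2, -4.0]
width: 0.0537
grasp_force: 75.9
```

Emit:
drive_tool(
  series=[
    {"x": 0,"y": 0,"z": 0.03,"rx": 0,"ry": 0,"rz": 0,"jaw": 0.4},
    {"x": 0,"y": 0,"z": 0.02,"rx": 0,"ry": 0,"rz": 0,"jaw": 0.4},
    {"x": 0,"y": 0,"z": 0,"rx": 0,"ry": 0,"rz": 0,"jaw": 0.4},
    {"x": 0,"y": 0,"z": 0,"rx": 0,"ry": 0,"rz": 0,"jaw": 0.4},
  ],
)

```text
time_s: 10.55
eef_pos: [0.5585, -0.2706, 0.1426]
orientation: [[1.0, -0.001, 0.0], [-0.001, -1.0, -0.0], [0.0, 0.0, -1.0]]
contact_force: [-1.9, 1.3, 3.4]
width: 0.0538
grasp_force: 76.5
```

Collar contact at the expected height (about 7.5 N). Now pressing.

Emit:
drive_tool(
  series=[
    {"x": 0,"y": 0,"z": 0.03,"rx": 0,"ry": 0,"rz": 0,"jaw": 0.4},
    {"x": 0,"y": 0,"z": 0.03,"rx": 0,"ry": 0,"rz": 0,"jaw": 0.4},
    {"x": 0,"y": 0,"z": 0.03,"rx": 0,"ry": 0,"rz": 0,"jaw": 0.4},
    {"x": 0,"y": 0,"z": 0,"rx": 0,"ry": 0,"rz": 0,"jaw": 0.4},
    {"x": 0,"y": 0,"z": 0,"rx": 0,"ry": 0,"rz": 0,"jaw": 0.4},
  ],
)

```text
time_s: 11.18
eef_pos: [0.5585, -0.2707, 0.139]
orientation: [[1.0, -0.001, 0.0], [-0.001, -1.0, -0.0], [0.0, 0.0, -1.0]]
contact_force: [-3.7, 2.2, 8.0]
width: 0.0537
grasp_force: 77.2
```

Emit:
drive_tool(
  series=[
    {"x": 0,"y": 0,"z": 0.02,"rx": 0,"ry": 0,"rz": 0,"jaw": 0.4},
    {"x": 0,"y": 0,"z": 0,"rx": 0,"ry": 0,"rz": 0,"jaw": 0.4},
    {"x": 0,"y": 0,"z": 0,"rx": 0,"ry": 0,"rz": 0,"jaw": 0.4},
  ],
)

```text
time_s: 11.55
eef_pos: [0.5585, -0.2707, 0.1388]
orientation: [[1.0, -0.001, 0.0], [-0.001, -1.0, -0.0], [0.0, 0.0, -1.0]]
contact_force: [-7.0, 3.5, 13.5]
width: 0.0534
grasp_force: 77.9
```

It's home: a stiff stop 4 mm below collar contact. Relieving the side load and pressing a little more.

Emit:
drive_tool(
  series=[
    {"x": -0.01,"y": -0.006,"z": 0.015,"rx": 0,"ry": 0,"rz": 0,"jaw": 0.4},
    {"x": 0,"y": 0,"z": 0,"rx": 0,"ry": 0,"rz": 0,"jaw": 0.4},
    {"x": 0,"y": 0,"z": 0,"rx": 0,"ry": 0,"rz": 0,"jaw": 0.4},
    {"x": 0,"y": 0,"z": 0,"rx": 0,"ry": 0,"rz": 0,"jaw": 0.4},
  ],
)

```text
time_s: 12.05
eef_pos: [0.5584, -0.2706, 0.1388]
orientation: [[1.0, -0.001, 0.002], [-0.001, -1.0, -0.001], [0.002, 0.001, -1.0]]
contact_force: [-6.4, 1.9, 15.5]
width: 0.0536
grasp_force: 78.2
```

```bash
python3 - <<'E'
from h import *
s=telemetry.observe();print(s['eef_pos'],s['torque'],s['orientation'].round(4).tolist())
p=imaging.camera_params("wrist");im=imaging.grab_frame("wrist");c,e=blob(im,(284,285),80,(0,0,190),(180,50,255));print(e)
a=im[160:400,150:420];b=imaging.grab_frame("scene")[200:340,50:210]
cv2.imwrite("pics/w7.png",np.hstack([cv2.resize(a,(360,320)),cv2.resize(b,(366,320))]))
E
```

```text
[ 0.55844422 -0.27062154  0.13881245] [0.49334948 0.8955104  0.02025526] [[1.0, -0.0007, 0.0017], [-0.0006, -1.0, -0.001], [0.0017, 0.001, -1.0]]
((284.31689453125, 284.8728332519531), (79.96460723876953, 90.6798324584961), 89.77401733398438)
```

View pics/w7.png

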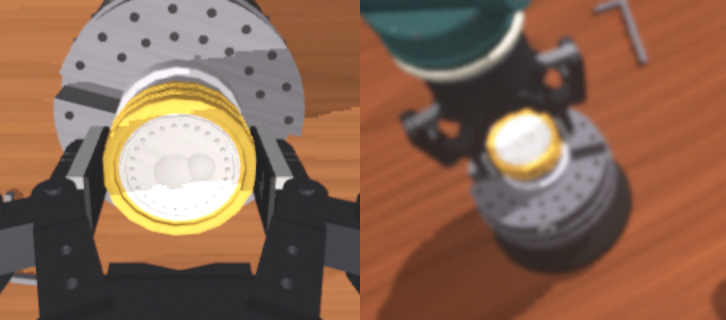

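The picture shows the holder concentric on the receiver at home level. The TCP height of 0.1388 m is the grip height of 0.0308 plus 0.108, the medal has not shifted in the grip, and about 19 N presses down against the 11 N needed.

```bash
python3 -c "
from bench import order;print(order.close_job())"
```

```text
the job is handed in; nothing more can be done
None
```

The holder is on the locating pin and pressed fully home on the receiver's face, still gripped by its brass side and held down with about 19 N; the bore met the pin on the first lowering with no sliding search needed, and the job is handed in.

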